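Seat the reagent bottles in their fitted trays

TASK

Put each of the four brown reagent bottles into the white tray whose pocket has its own shape and size, so that every bottle stands upright and flat on the floor of its tray. Set the bottles down rather than dropping them, do not tip any over, and leave the white block of sample cups where it is.

Things in the scene. Friction and masses are not known exactly. Their poses are not given: they have to be found in the camera images.
- jar_mid (a point): Loose brown reagent bottle with a paper label and a white screw cap: the wide round bottle, 60 mm diameter, 70 mm tall in all, straight sides up to 48 mm, then a cap of 40 mm diameter; about 200 g, upright on the bench at the start. The point is its centre, 35 mm above its underside, z axis up.
- vial_mid (a point): Loose brown reagent bottle with a paper label and a white screw cap: the slim round bottle, 36 mm diameter, 70 mm tall in all, straight sides up to 48 mm, then a cap of 24 mm diameter; about 90 g, upright on the bench at the start. The point is its centre, 35 mm above its underside, z axis up.
- square_mid (a point): Loose brown reagent bottle with a paper label and a white screw cap: the square bottle, 46 x 46 mm in plan, 70 mm tall in all, straight sides up to 48 mm, then a cap of 28 mm diameter; about 150 g, upright on the bench at the start. The point is its centre, 35 mm above its underside, z axis up; x and y axes square to its sides.
- oblong_mid (a point): Loose brown reagent bottle with a paper label and a white screw cap: the flat oblong bottle, 78 mm (along its x) x 36 mm (along its y) in plan, 70 mm tall in all, straight sides up to 48 mm, then a cap of 24 mm diameter; about 160 g, upright on the bench at the start. The point is its centre, 35 mm above its underside, z axis up; either way round fits.
- jar_holder: Fixed white tray with a dark floor, for the wide round bottle: its inside is a circle of 76 mm diameter (8 mm free all round the bottle), walls 4 mm thick, rim 14 mm above the bench, floor 4 mm thick, so the seated bottle has its centre 39 mm above the bench. Origin: centre of its underside, on the bench; z up.
- vial_holder: Fixed white tray with a dark floor, for the slim round bottle: its inside is a circle of 52 mm diameter (8 mm free all round the bottle), walls 4 mm thick, rim 14 mm above the bench, floor 4 mm thick, so the seated bottle has its centre 39 mm above the bench. Origin: centre of its underside, on the bench; z up.
- square_holder: Fixed white tray with a dark floor, for the square bottle: its inside is a square of 62 x 62 mm (8 mm free all round the bottle), walls 4 mm thick, rim 14 mm above the bench, floor 4 mm thick, so the seated bottle has its centre 39 mm above the bench. Origin: centre of its underside, on the bench; z up; x and y axes square to its sides.
- oblong_holder: Fixed white tray with a dark floor, for the oblong bottle: its inside is 94 mm (along its x) x 52 mm (along its y) (8 mm free all round the bottle), walls 4 mm thick, rim 14 mm above the bench, floor 4 mm thick, so the seated bottle has its centre 39 mm above the bench. Origin: centre of its underside, on the bench; z up; either way round fits.
- cup_block: Bystander, loose: flat white block holding rows of small yellowish sample cups, 66 mm (x) x 160 mm (y), 36 mm high with its cups, 300 g. Origin: centre of its underside.
Mind the look-alikes: they are no part of the job. What is shaped like the part that bears square_mid but pink or red is not meant.

How it is judged:
At the end, for the whole second after the job is handed in: Each bottle stands in its own tray: centre within 13 mm of the tray centre horizontally and 35 to 43 mm above the bench (resting on the tray floor), tilted less than 0.1 rad, at rest and released (horizontal distance between jar_mid and jar_holder below 0.013 m and height (world z) of jar_mid between 0.035 and 0.043 m and angle between each of jar_mid, vial_mid, square_mid, oblong_mid's own z axis and vertical below 0.1 rad and linear speed of each of jar, vial, square, oblong below 0.02 m/s and horizontal distance between vial_mid and vial_holder below 0.013 m and height (world z) of vial_mid between 0.035 and 0.043 m and horizontal distance between square_mid and square_holder below 0.013 m and height (world z) of square_mid between 0.035 and 0.043 m and horizontal distance between oblong_mid and oblong_holder below 0.013 m and height (world z) of oblong_mid between 0.035 and 0.043 m); the robot touches nothing.
It fails at once if a reagent bottle is tipped over (angle between any of jar_mid, vial_mid, square_mid, oblong_mid's own z axis and vertical above 0.8 rad).
It fails at once if a reagent bottle is let fall from more than 30 mm above its seat ((height (world z) of jar_mid above 0.069 m and contact force between anything else and jar below 0.02 N) or (height (world z) of vial_mid above 0.069 m and contact force between anything else and vial below 0.02 N) or (height (world z) of square_mid above 0.069 m and contact force between anything else and square below 0.02 N) or (height (world z) of oblong_mid above 0.069 m and contact force between anything else and oblong below 0.02 N)).
It fails at once if the block of sample cups is pushed more than 20 mm or tipped (distance of cup_block from where it was at the start of the episode above 0.02 m or angle between cup_block's own z axis and vertical above 0.2 rad).
It also fails if it takes over 112 s, if anything falls off the work surface, if the arm or the gripper's body presses on something with over 40 N, if the wrist force passes 120 N, or if a joint passes its speed limit or range.

ROBOT

A 6-joint arm with a two-finger parallel gripper is mounted at the origin on the work surface. World frame = base frame: x ahead of the robot, y to its left, z up, the work surface at z = 0. Lengths are in m, angles in rad, forces in N, time in s.
With the tool pointing down it reaches from about 0.35 to 0.975 m from the base axis. Payload 4.9 kg.
Tool frame: the origin (TCP) lies midway between the tips of the shut fingers; the grasp point (between the pads) lies 19 mm behind it; z points along the fingers, y is the line along which they close (so a half turn about z gives the same grasp; the last joint's range is limited). The gripper opens to 85 mm and grips with 20 to 120 N. Pads are 22 mm wide; open, the fingers measure 114 mm over their backs; the gripper's body (76 mm by 85 mm) begins 54 mm behind the grasp point. The pads swing forward as they close: fully open they stand 13 mm farther back than shut.
Start: joints at [-1.455, 0.053, 1.613, -0, 1.476, -0.119], TCP at [0.145, -0.608, 0.231] pointing down, gripper open.
Joint ranges: [-3.01, 3.01], [-1.01, 2.22], [0.06, 2.58], [-1.02, 4.17], [0.09, 2.62], [-3.14, 3.14]. Speed limits (rad/s): [2.57, 2.57, 3.14, 3.14, 3.14, 3.14].

INTERFACE

Orientations are given as a rotation vector (axis times angle).
In Python, from station import ctrl gives the robot as it stands.
- The arm moves only by the shell command python3 -m handwheel 'ROWS' [FORCE]. ROWS is JSON, a list of rows, each an object with "gripper": the gripper command: -1 is fully open, 1 is shut, values between are in proportion; "offset": the shift along the tool's x, y, z in mm, a list of three; "rotation": the turn, a rotation vector about the tool's x, y, z in rad, a list of three. A call has exactly 8 rows; each row is the pose to reach, as a shift and turn from the pose commanded when the call began, along the tool's axes at that moment; what a row does not reach only later rows make up. A row lasts 1/8 s, in which the tool goes at most 62.5 mm and 10.7 degrees, less where a joint would pass 70% of its speed; a pose out of reach is approached as far as the arm can. A call with a gripper value outside its range is refused whole. The fingers move at their own pace and stop on an object; FORCE is the grip in N (left out, the last holds). Time passes only in rows, so rows that repeat a pose let the fingers close, or fill a call up. It gives the time, the measured TCP pose, the force, the opening and the grip force at its end, in the units of the state.
- ctrl.get_obs(): the state, without advancing time (a new reading comes with each control period).
- ctrl.get_image(name): name is "scene" or "top" or "wrist"; returns a dict with "image" (420x560x3 uint8, red, green, blue), "fovy" (degrees; the focal length in pixels is half the picture's height over the tangent of half this angle, whatever the lens; pixels are square), "cx", "cy" (the principal point, pixels), "k1" (the pictures are not rectified: a ray, as slopes to the right and down, at radius r is drawn at 1 + k1 r^2 times it, then the intrinsics apply), "xyz" and "attitude" of the camera in the world. Camera axes: x right, y up, looking along -z (the intrinsics and any distortion apply to the point x, -y, -z); pixel columns grow to the right and rows downward; lengths in m; the calibration is good to about 2 mm. A picture is of the moment at which its call begins. There is no depth.
- ctrl.finish_job(): hands the job in; it is judged then, once.
The state is a dict: "t": time; "q": joint angles; "dq": joint speeds; "effort": joint torques, N m; "tool_pos": TCP position; "tool_rot": TCP orientation; "contact_force": force on the tool from outside, world axes, zero at the start; "wrist_torque": the same for the moment, N m; "opening": finger opening in m; "grip_force": force on a finger pad.
Only numpy, scipy, OpenCV 4.12 (cv2) and the standard library are available. Lean on these libraries where they do the work, as an engineer would, in place of code of your own. Each camera call takes 0.05 s, during which the arm holds its last target. There are 200 camera calls.

## Working session

There is one attempt and no reset: what is moved stays moved. The work goes in short steps, Python scripts to look and compute and a shell command to move; the robot and the scene stay as the last step left them, time stands still between calls to the robot, and variables do not carry over. Pictures are saved under pics/ and viewed, at most 14 in all, crops included, and the job is handed in when it is done.

```bash
ls; mkdir -p pics; python3 - <<'E'
from station import ctrl
import cv2
for n in("scene","top"):
    d=ctrl.get_image(n); cv2.imwrite(f"pics/{n}0.png",d["image"][:,:,::-1]); print(n,{k:v for k,v in d.items() if k!="image"})
print(ctrl.get_obs())
E
```

```text
pics
scene {'fovy': 47.42393284182803, 'cx': 279.25385115953185, 'cy': 211.81445000158718, 'k1': -0.026253389505370036, 'xyz': array([1.24018959, 0.37109343, 0.79454238]), 'attitude': array([0.49503889, 0.80584025, 1.94730968])}
top {'fovy': 53.03041709753754, 'cx': 282.6290647128674, 'cy': 214.4202165181182, 'k1': -0.06489991882365198, 'xyz': array([0.3266096 , 0.00657761, 1.23303528]), 'attitude': array([ 0.17764751, -0.1694706 , -1.46587175])}
{'t': 0.1, 'q': array([-1.45501661e+00,  5.33078857e-02,  1.61417275e+00, -6.00285761e-06,
        1.47602977e+00, -1.19055563e-01]), 'dq': array([ 0.00083106, -0.00074009, -0.0028338 ,  0.00062015, -0.00106761,
        0.00035681]), 'effort': array([ 4.78968796e-04, -3.94907212e+01, -3.71362424e+01, -1.25316178e-04,
        3.95401090e-03, -1.34561343e-06]), 'tool_pos': array([ 0.14532439, -0.60727466,  0.23016582]), 'tool_rot': array([-3.11805645e+00, -3.67807604e-01,  4.44930439e-06]), 'contact_force': array([-0.13021965,  0.46796245, -0.16096938]), 'wrist_torque': array([ 0.05104352,  0.01411802, -0.01107538]), 'grip_force': 0.0, 'opening': 0.08529312399032901}
```

View pics/top0.png

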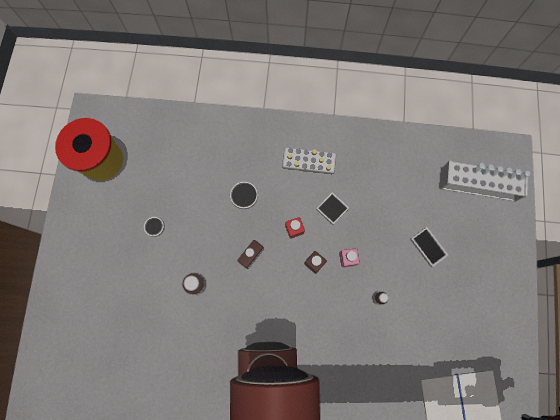

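View pics/scene0.png

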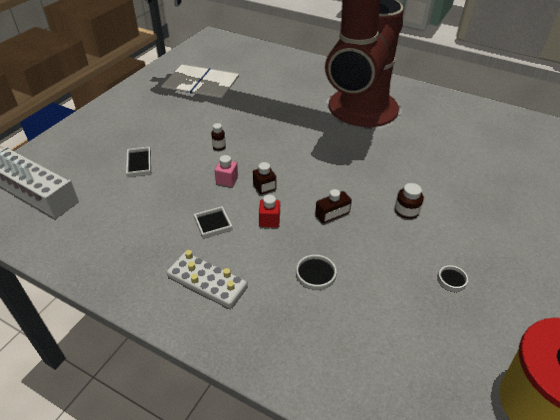

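The top view shows these items.
- **Bottles:** jar (194,284), oblong (250,254), square (316,261), vial (382,298).
- **Trays:** jar (244,195), vial (154,226), square (332,208), oblong (430,247).
- **Cup block:** (310,160).

Three items could be square_mid: red (295,227), pink (349,257) and brown (316,261). The brown one fits, since the task rules out red and pink. I'll measure next and crop to confirm.

```bash
cat > h.py <<'E'
import numpy as np, cv2
from scipy.spatial.transform import Rotation as R
from station import ctrl
def ground(d,uv,z):
    "pixels -> world points on plane z"
    f=d["image"].shape[0]/2/np.tan(np.radians(d["fovy"])/2)
    K=np.array([[f,0,d["cx"]],[0,f,d["cy"]],[0,0,1]])
    uv=np.asarray(uv,float).reshape(-1,1,2)
    n=cv2.undistortPoints(uv,K,np.array([d["k1"],0,0,0,0.])).reshape(-1,2)
    v=np.c_[n[:,0],-n[:,1],-np.ones(len(n))]@R.from_rotvec(d["attitude"]).as_matrix().T
    c=np.asarray(d["xyz"]); return c+v*((z-c[2])/v[:,2])[:,None]
def blob(mask,seed):
    "contour nearest seed"
    cs,_=cv2.findContours(mask.astype(np.uint8),cv2.RETR_EXTERNAL,cv2.CHAIN_APPROX_NONE)
    cs=[c for c in cs if cv2.contourArea(c)>15]
    return max(cs,key=lambda c:cv2.pointPolygonTest(c,seed,True))
def rect(P):
    (c,s,a)=cv2.minAreaRect((P[:,:2]*1000).astype(np.float32))
    return np.round(c,1),np.round(s,1),round(a,1)
E
cat > m.py <<'E'
from h import *
d=ctrl.get_image("top");im=d["image"];e=ctrl.get_image("scene");ie=e["image"]
hs=lambda i:cv2.cvtColor(i,cv2.COLOR_RGB2HSV)
H,He=hs(im),hs(ie)
wh=(H[...,2]>150)&(H[...,1]<60); whe=(He[...,2]>135)&(He[...,1]<60)
tr={"jar":((244,195),(316,270)),"vial":((154,226),(453,278)),"square":((332,208),(212,221)),"oblong":((430,247),(139,160))}
for n,(s,t) in tr.items():
  for w,dd,p in((wh,d,s),(whe,e,t)):
    try:
        c=blob(w,p); print("tray",n,*rect(ground(dd,c,.014)))
    except Exception as x: print(n,x)
bt={"jar":((191,284),(412,190)),"vial":((381,297),(217,128)),"square":((316,260),(264,169)),"oblong":((250,252),(335,196))}
for n,(s,t) in bt.items():
    c=blob(wh,s);print("cap",n,*rect(ground(d,c,.07)))
    print("  val",H[s[1],s[0]], "body nearby",H[s[1]+9,s[0]])
    try: print("  scene cap",*rect(ground(e,blob(whe,t),.07)))
    except Exception as x: print(x)
    # dark brown body+cap: not table-gray
    m=((H[...,2]<70)|wh); m[:s[1]-28]=0;m[s[1]+28:]=0;m[:,:s[0]-28]=0;m[:,s[0]+28:]=0
    print("  body@48",*rect(ground(d,blob(m,s),.048)))
print("table",H[300,250],"block",*rect(ground(d,blob(wh,(310,160)),.03)))
cv2.imwrite("pics/crop.png",cv2.resize(im[180:320,140:460][:,:,::-1],None,fx=2.5,fy=2.5,interpolation=cv2.INTER_CUBIC))
E
python3 m.py
```

```text
tray jar [654.9 150. ] [81.  81.5] 5.7
tray jar [658.4 285.3] [366.3 292.6] 55.9
tray vial [377.6 270.7] [37.4 37.5] 7.9
tray vial [369.4 323.9] [416.4 214.4] 20.1
tray square [ 639.6 -119.2] [71.7 70.4] 50.9
tray square [698.3 -57.6] [360.1 242.9] 40.0
tray oblong [ 550.4 -414. ] [102.5  61. ] 40.4
tray oblong [ 558.9 -421.6] [120.9  85.7] 36.6
cap jar [375.3 258.6] [35.7 35.8] 7.9
  val [  0   4 184] body nearby [ 9 77 79]
  scene cap [431.9 327.3] [386.6 199. ] 20.1
  body@48 [374.5 254.6] [52.7 53.7] 5.9
cap vial [ 386.5 -272.5] [18.9 22.3] 5.2
  val [  0   4 190] body nearby [ 15   4 141]
  scene cap [ 445.4 -265.1] [321.7 180.5] 16.7
  body@48 [ 387.1 -270.8] [30.2 36.7] 5.2
cap square [469.8 -78.9] [25.1 22.2] 4.8
  val [  0   3 185] body nearby [ 7 88 93]
  scene cap [ 4.432e+02 -3.000e-01] [323.1 205.2] 51.4
  body@48 [472.4 -79.1] [25.5 25.6] 5.6
cap oblong [475.4 107.8] [20.1 21. ] 32.5
  val [ 10   4 184] body nearby [ 7 94 87]
  scene cap [ 4.432e+02 -3.000e-01] [323.1 205.2] 51.4
  body@48 [478.2 109.8] [21.2 22.6] 59.5
table [  0   4 137] block [779.7 -36.2] [155.6  66. ] 89.1
```

View pics/crop.png

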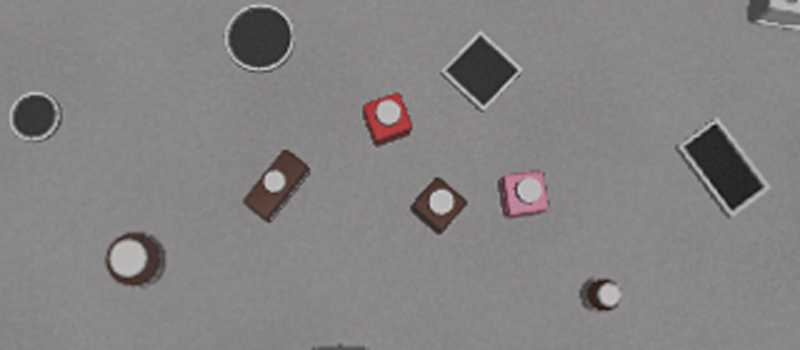

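The crop confirms the brown square bottle at crop (440,204), with pink at (524,193) and red at (387,118). Next I'll refine the vial tray and the body angles.

```bash
cat > m2.py <<'E'
from h import *
d=ctrl.get_image("top");H=cv2.cvtColor(d["image"],cv2.COLOR_RGB2HSV)
box=lambda P:np.round(cv2.boxPoints(cv2.minAreaRect((P[:,:2]*1000).astype(np.float32)))).tolist()
for n,s in {"jar":(244,195),"vial":(154,226),"square":(332,208),"oblong":(430,247)}.items():
    P=ground(d,blob(H[...,2]<85,s),.004);print("floor",n,*rect(P),box(P))
for n,s in {"square":(316,261),"oblong":(250,254)}.items():
    m=(((H[...,1]>50)|(H[...,2]>160))*255).astype(np.uint8)
    P=ground(d,blob(m,s),.044);print("body",n,*rect(P),box(P))
w=ctrl.get_image("wrist");cv2.imwrite("pics/w0.png",w["image"][:,:,::-1]);print({k:v for k,v in w.items() if k!="image"})
E
python3 m2.py
```

```text
floor jar [656.  150.9] [72.4 69.8] 6.5 [[616.0, 182.0], [624.0, 112.0], [696.0, 120.0], [688.0, 190.0]]
floor vial [532.7 408.5] [45.9 48.2] 77.6 [[504.0, 391.0], [551.0, 381.0], [561.0, 426.0], [514.0, 436.0]]
floor square [ 641.4 -119.7] [59.9 59.8] 50.4 [[599.0, -124.0], [645.0, -162.0], [684.0, -116.0], [637.0, -78.0]]
floor oblong [ 552.  -416.1] [92.5 49.1] 39.2 [[501.0, -426.0], [532.0, -464.0], [603.0, -406.0], [572.0, -368.0]]
body square [470.6 -79.4] [44.1 44.4] 54.1 [[440.0, -84.0], [476.0, -110.0], [502.0, -74.0], [466.0, -48.0]]
body oblong [475.3 107.5] [33.7 76.3] 57.8 [[434.0, 114.0], [499.0, 73.0], [517.0, 101.0], [452.0, 142.0]]
{'fovy': 68.24218476329634, 'cx': 277.59877875806177, 'cy': 214.05622127968138, 'k1': -0.046120965396337615, 'xyz': array([ 0.22543799, -0.58959899,  0.37229603]), 'attitude': array([-0.27317554,  0.21636616, -1.3229312 ])}
```

```bash
cat > go.py <<'E'
import sys; from h import *
# go.py x y z(mm) yaw(deg, tool x) : offset/rotation in tool axes; tool kept pointing down
o=ctrl.get_obs(); x,y,z,a=map(float,sys.argv[1:5]); M=R.from_rotvec(o["tool_rot"])
T=R.from_euler("z",a,degrees=True)*R.from_euler("x",180,degrees=True)
print("offset",np.round(M.inv().apply(np.array([x,y,z])-o["tool_pos"]*1000),0),"rot",np.round((M.inv()*T).as_rotvec(),3),
 "t",o["t"],"q",np.round(o["q"],2),"open",round(o["opening"]*1e3,1),"Fg",o["grip_force"])
E
python3 go.py 386 -272 135 13.5
```

```text
offset [ 312. -270.   96.] rot [-0.001 -0.    -0.001] t 0.3 q [-1.46  0.05  1.61  0.    1.48 -0.12] open 85.5 Fg 0.0
```

```bash
python3 -m handwheel '[{"gripper":-1,"offset":[30,-27,9],"rotation":[0,0,0]},{"gripper":-1,"offset":[75,-65,23],"rotation":[0,0,0]},{"gripper":-1,"offset":[120,-104,37],"rotation":[0,0,0]},{"gripper":-1,"offset":[165,-143,51],"rotation":[0,0,0]},{"gripper":-1,"offset":[210,-182,65],"rotation":[0,0,0]},{"gripper":-1,"offset":[255,-221,79],"rotation":[0,0,0]},{"gripper":-1,"offset":[295,-255,91],"rotation":[0,0,0]},{"gripper":-1,"offset":[312,-270,96],"rotation":[0,0,0]}]' 40
python3 go.py 386 -272 135 13.5
python3 - <<'E'
from h import *
w=ctrl.get_image("wrist");cv2.imwrite("pics/w1.png",w["image"][:,:,::-1])
E
```

```text
t: 1.3
tool_pos: [0.3868, -0.2701, 0.1344]
tool_rot: [-3.118, -0.372, 0.001]
contact_force: [0.3, -0.9, 0.6]
opening: 0.0854
grip_force: 0.0
offset [-1.  2. -1.] rot [-0.001  0.     0.002] t 1.3 q [-0.77 -0.25  2.06  0.    1.33  0.57] open 85.4 Fg 0.0
```

View pics/w1.png

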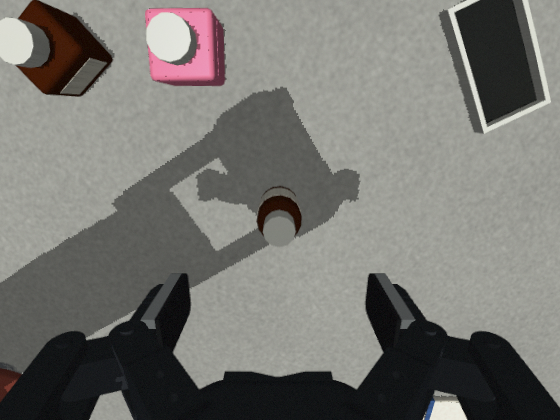

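The wrist view shows the vial cap at about (279,230), centred between the fingers. I'll cast that pixel to cross-check the top camera.

```bash
cat > wc.py <<'E'
# wc.py u v [z=.07]: wrist-view cap / spot position
import sys; from h import *
w=ctrl.get_image("wrist"); a=list(map(float,sys.argv[1:])); o=ctrl.get_obs()
g=cv2.cvtColor(w["image"],cv2.COLOR_RGB2HSV)
print("seed",np.round(ground(w,a[:2],a[2] if len(a)>2 else .07)*1e3,1),"tcp",np.round(o["tool_pos"]*1e3,1))
E
python3 wc.py 279 230; python3 go.py 386.5 -272.5 12 13.5
```

```text
seed [[ 389.  -270.4   70. ]] tcp [ 386.6 -270.5  134.4]
offset [ -0.   2. 122.] rot [-0.002  0.001  0.003] t 1.4 q [-0.77 -0.24  2.06  0.    1.33  0.56] open 85.6 Fg 0.0
```

```bash
python3 -m handwheel '[{"gripper":-1,"offset":[1,1,25],"rotation":[0,0,0]},{"gripper":-1,"offset":[1,1,65],"rotation":[0,0,0]},{"gripper":-1,"offset":[1,1,100],"rotation":[0,0,0]},{"gripper":-1,"offset":[1,1,122],"rotation":[0,0,0]},{"gripper":-1,"offset":[1,1,122],"rotation":[0,0,0]},{"gripper":1,"offset":[1,1,122],"rotation":[0,0,0]},{"gripper":1,"offset":[1,1,122],"rotation":[0,0,0]},{"gripper":1,"offset":[1,1,122],"rotation":[0,0,0]}]' 40
python3 go.py 386.5 -272.5 12 13.5
```

```text
t: 2.4
tool_pos: [0.388, -0.2741, 0.0148]
tool_rot: [3.118, 0.368, 0.002]
contact_force: [2.2, -1.7, 1.4]
opening: 0.035
grip_force: 39.8
offset [-1. -2.  3.] rot [ 0.002 -0.001 -0.001] t 2.4 q [-0.77 -0.06  2.12  0.    1.08  0.56] open 35.0 Fg 39.84595244284719
```

```bash
python3 -m handwheel '[{"gripper":1,"offset":[0,0,-8],"rotation":[0,0,0]},{"gripper":1,"offset":[0,0,-25],"rotation":[0,0,0]},{"gripper":1,"offset":[0,0,-50],"rotation":[0,0,0]},{"gripper":1,"offset":[0,0,-75],"rotation":[0,0,0]},{"gripper":1,"offset":[0,0,-98],"rotation":[0,0,0]},{"gripper":1,"offset":[0,0,-110],"rotation":[0,0,0]},{"gripper":1,"offset":[0,0,-110],"rotation":[0,0,0]},{"gripper":1,"offset":[0,0,-110],"rotation":[0,0,0]}]' 40
python3 go.py 532.5 408.5 124 13.5
```

```text
t: 3.4
tool_pos: [0.3867, -0.2729, 0.1224]
tool_rot: [-3.119, -0.368, 0.002]
contact_force: [0.7, -0.7, -1.7]
opening: 0.0351
grip_force: 40.0
offset [ 300. -629.   -1.] rot [-0.001  0.001 -0.001] t 3.4 q [-0.77 -0.23  2.06  0.    1.31  0.56] open 35.1 Fg 39.98639797791839
```

```bash
python3 -m handwheel '[{"gripper":1,"offset":[8,-16,0],"rotation":[0,0,0]},{"gripper":1,"offset":[25,-52,0],"rotation":[0,0,0]},{"gripper":1,"offset":[45,-94,0],"rotation":[0,0,0]},{"gripper":1,"offset":[65,-136,0],"rotation":[0,0,0]},{"gripper":1,"offset":[86,-180,0],"rotation":[0,0,0]},{"gripper":1,"offset":[107,-224,0],"rotation":[0,0,0]},{"gripper":1,"offset":[128,-268,0],"rotation":[0,0,0]},{"gripper":1,"offset":[150,-314,0],"rotation":[0,0,0]}]' 40
python3 -m handwheel '[{"gripper":1,"offset":[22,-46,0],"rotation":[0,0,0]},{"gripper":1,"offset":[44,-92,0],"rotation":[0,0,0]},{"gripper":1,"offset":[66,-138,0],"rotation":[0,0,0]},{"gripper":1,"offset":[87,-183,0],"rotation":[0,0,0]},{"gripper":1,"offset":[108,-227,0],"rotation":[0,0,0]},{"gripper":1,"offset":[128,-268,0],"rotation":[0,0,0]},{"gripper":1,"offset":[142,-298,0],"rotation":[0,0,0]},{"gripper":1,"offset":[150,-315,0],"rotation":[0,0,0]}]' 40
python3 go.py 532.5 408.5 17 13.5
python3 - <<'E'
from h import *
w=ctrl.get_image("wrist");cv2.imwrite("pics/w2.png",w["image"][:,:,::-1])
E
```

```text
t: 4.4
tool_pos: [0.4592, 0.0694, 0.1225]
tool_rot: [-3.119, -0.369, 0.002]
contact_force: [1.0, -0.4, -1.1]
opening: 0.0351
grip_force: 40.1
t: 5.4
tool_pos: [0.5313, 0.41, 0.1221]
tool_rot: [3.119, 0.371, -0.003]
contact_force: [-0.5, -1.0, -1.1]
opening: 0.0349
grip_force: 40.1
offset [  1.   2. 105.] rot [0.    0.002 0.001] t 5.4 q [0.55 0.24 1.59 0.   1.31 1.88] open 34.9 Fg 40.13100767042488
```

View pics/w2.png

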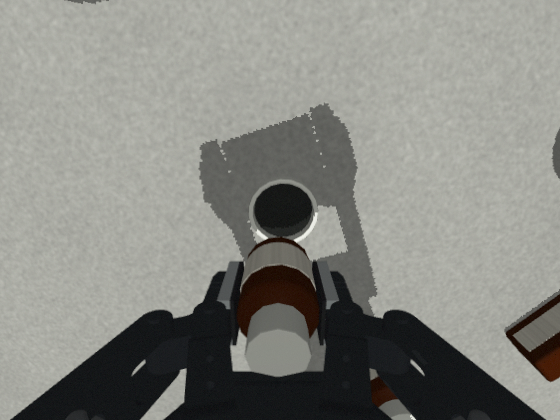

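The tray rim is centred at about (284,211), and the vial hangs straight in the grip.

```bash
python3 wc.py 284 211 .014
```

```text
seed [[534.1 405.2  14. ]] tcp [531.7 409.6 122.5]
```

```bash
python3 -m handwheel '[{"gripper":1,"offset":[1,3,15],"rotation":[0,0,0]},{"gripper":1,"offset":[1,3,45],"rotation":[0,0,0]},{"gripper":1,"offset":[1,3,75],"rotation":[0,0,0]},{"gripper":1,"offset":[1,3,92],"rotation":[0,0,0]},{"gripper":1,"offset":[1,3,99],"rotation":[0,0,0]},{"gripper":1,"offset":[1,3,103],"rotation":[0,0,0]},{"gripper":1,"offset":[1,3,104],"rotation":[0,0,0]},{"gripper":1,"offset":[1,3,104],"rotation":[0,0,0]}]' 40
python3 -m handwheel '[{"gripper":-1,"offset":[0,0,0],"rotation":[0,0,0]},{"gripper":-1,"offset":[0,0,0],"rotation":[0,0,0]},{"gripper":-1,"offset":[0,0,0],"rotation":[0,0,0]},{"gripper":-1,"offset":[0,0,-15],"rotation":[0,0,0]},{"gripper":-1,"offset":[0,0,-45],"rotation":[0,0,0]},{"gripper":-1,"offset":[0,0,-85],"rotation":[0,0,0]},{"gripper":-1,"offset":[0,0,-110],"rotation":[0,0,0]},{"gripper":-1,"offset":[0,0,-115],"rotation":[0,0,0]}]' 40
python3 go.py 375.5 258.5 134 13.5
python3 - <<'E'
from h import *
w=ctrl.get_image("wrist");cv2.imwrite("pics/w3.png",w["image"][:,:,::-1])
E
```

```text
t: 6.5
tool_pos: [0.5349, 0.4058, 0.0203]
tool_rot: [-3.119, -0.368, -0.002]
contact_force: [-0.1, 0.6, -1.6]
opening: 0.0352
grip_force: 40.2
t: 7.5
tool_pos: [0.5359, 0.4064, 0.1384]
tool_rot: [-3.117, -0.368, -0.009]
contact_force: [1.2, 0.6, -0.6]
opening: 0.0854
grip_force: 0.0
offset [-190.  107.    3.] rot [-0.002 -0.006 -0.001] t 7.5 q [0.54 0.23 1.58 0.   1.33 1.87] open 85.4 Fg 0.0
```

View pics/w3.png

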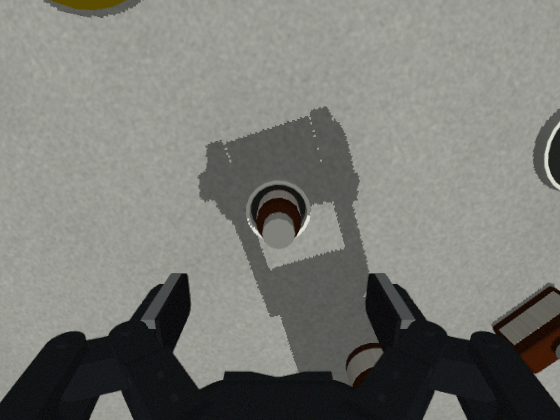

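The vial stands upright in its tray: cap (279,231), rim (278,212). The jar is next.

```bash
python3 -m handwheel '[{"gripper":-1,"offset":[-20,11,0],"rotation":[0,0,0]},{"gripper":-1,"offset":[-55,31,1],"rotation":[0,0,0]},{"gripper":-1,"offset":[-95,54,2],"rotation":[0,0,0]},{"gripper":-1,"offset":[-130,73,3],"rotation":[0,0,0]},{"gripper":-1,"offset":[-165,93,3],"rotation":[0,0,0]},{"gripper":-1,"offset":[-185,104,3],"rotation":[0,0,0]},{"gripper":-1,"offset":[-190,107,3],"rotation":[0,0,0]},{"gripper":-1,"offset":[-190,107,3],"rotation":[0,0,0]}]' 45
python3 go.py 375.5 258.5 10 13.5
python3 - <<'E'
from h import *
w=ctrl.get_image("wrist");cv2.imwrite("pics/w4.png",w["image"][:,:,::-1])
H=cv2.cvtColor(w["image"],cv2.COLOR_RGB2HSV)
c=blob((H[...,2]>120)&(H[...,1]<40),(279,232)); print(cv2.boundingRect(c),*rect(ground(w,c,.07)))
E
```

```text
t: 8.55
tool_pos: [0.3744, 0.2572, 0.1309]
tool_rot: [-3.12, -0.368, 0.001]
contact_force: [-0.0, -0.2, 0.4]
opening: 0.0853
grip_force: 0.0
offset [  1.  -1. 121.] rot [-0.     0.    -0.001] t 8.55 q [ 0.44 -0.29  2.1   0.    1.33  1.77] open 85.3 Fg 0.0
(250, 203, 88, 68) [376.2 246.4] [46.2 60. ] 25.4
```

View pics/w4.png

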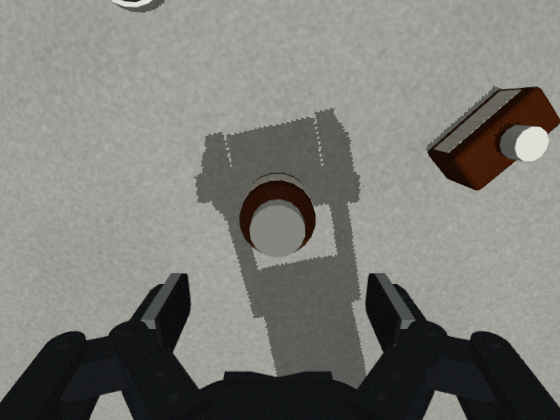

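The jar cap at (277,228) is centred between the fingers, so I'll descend and grip.

```bash
python3 -m handwheel '[{"gripper":-1,"offset":[1,-1,25],"rotation":[0,0,0]},{"gripper":-1,"offset":[1,-1,65],"rotation":[0,0,0]},{"gripper":-1,"offset":[1,-1,100],"rotation":[0,0,0]},{"gripper":-1,"offset":[1,-1,120],"rotation":[0,0,0]},{"gripper":-1,"offset":[1,-1,120],"rotation":[0,0,0]},{"gripper":1,"offset":[1,-1,120],"rotation":[0,0,0]},{"gripper":1,"offset":[1,-1,120],"rotation":[0,0,0]},{"gripper":1,"offset":[1,-1,120],"rotation":[0,0,0]}]' 45
python3 -m handwheel '[{"gripper":1,"offset":[0,0,-8],"rotation":[0,0,0]},{"gripper":1,"offset":[0,0,-25],"rotation":[0,0,0]},{"gripper":1,"offset":[0,0,-50],"rotation":[0,0,0]},{"gripper":1,"offset":[0,0,-75],"rotation":[0,0,0]},{"gripper":1,"offset":[0,0,-98],"rotation":[0,0,0]},{"gripper":1,"offset":[0,0,-110],"rotation":[0,0,0]},{"gripper":1,"offset":[0,0,-110],"rotation":[0,0,0]},{"gripper":1,"offset":[0,0,-110],"rotation":[0,0,0]}]' 45
python3 go.py 655.5 150.5 120 13.5
```

```text
t: 9.6
tool_pos: [0.3768, 0.2592, 0.0131]
tool_rot: [-3.119, -0.368, -0.006]
contact_force: [0.3, 0.9, 3.0]
opening: 0.0588
grip_force: 48.9
t: 10.6
tool_pos: [0.3745, 0.2581, 0.1203]
tool_rot: [3.119, 0.368, -0.003]
contact_force: [-0.1, 0.5, -1.7]
opening: 0.0583
grip_force: 48.6
offset [248. 170.  -0.] rot [ 0.     0.002 -0.001] t 10.6 q [ 0.44 -0.28  2.1   0.    1.31  1.78] open 58.3 Fg 48.564225090667605
```

```bash
python3 -m handwheel '[{"gripper":1,"offset":[15,10,0],"rotation":[0,0,0]},{"gripper":1,"offset":[50,34,0],"rotation":[0,0,0]},{"gripper":1,"offset":[95,65,0],"rotation":[0,0,0]},{"gripper":1,"offset":[140,96,0],"rotation":[0,0,0]},{"gripper":1,"offset":[185,127,0],"rotation":[0,0,0]},{"gripper":1,"offset":[222,152,0],"rotation":[0,0,0]},{"gripper":1,"offset":[242,166,0],"rotation":[0,0,0]},{"gripper":1,"offset":[248,170,0],"rotation":[0,0,0]}]' 45
python3 - <<'E'
from h import *
w=ctrl.get_image("wrist");im=w["image"];H=cv2.cvtColor(im,cv2.COLOR_RGB2HSV)
cv2.imwrite("pics/w5.png",im[:,:,::-1])
c=blob((H[...,2]>190),(280,160)); print(cv2.boundingRect(c),*rect(ground(w,c,.014)))
E
python3 go.py 655.5 150.5 17 13.5
```

```text
t: 11.6
tool_pos: [0.6572, 0.1491, 0.1197]
tool_rot: [3.12, 0.365, -0.003]
contact_force: [0.6, 0.3, -1.0]
opening: 0.0583
grip_force: 48.6
(228, 218, 9, 20) [635.4 183.3] [18.1  3.9] 28.3
offset [ -1.  -1. 103.] rot [ 0.     0.001 -0.002] t 11.65 q [ 0.11  0.25  1.58 -0.    1.31  1.45] open 58.7 Fg 48.59495740849525
```

View pics/w5.png

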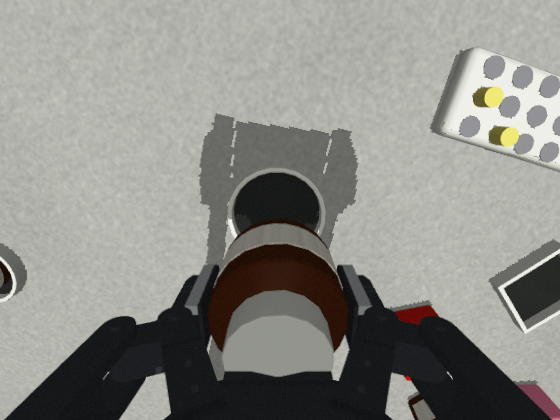

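The jar tray rim spans columns 230 to 324, centred under the gripper with its upper edge at row 169. Lowering now.

```bash
python3 -m handwheel '[{"gripper":1,"offset":[-1,-1,15],"rotation":[0,0,0]},{"gripper":1,"offset":[-1,-1,45],"rotation":[0,0,0]},{"gripper":1,"offset":[-1,-1,75],"rotation":[0,0,0]},{"gripper":1,"offset":[-1,-1,91],"rotation":[0,0,0]},{"gripper":1,"offset":[-1,-1,98],"rotation":[0,0,0]},{"gripper":1,"offset":[-1,-1,102],"rotation":[0,0,0]},{"gripper":1,"offset":[-1,-1,103],"rotation":[0,0,0]},{"gripper":1,"offset":[-1,-1,103],"rotation":[0,0,0]}]' 45
python3 -m handwheel '[{"gripper":-1,"offset":[0,0,0],"rotation":[0,0,0]},{"gripper":-1,"offset":[0,0,0],"rotation":[0,0,0]},{"gripper":-1,"offset":[0,0,0],"rotation":[0,0,0]},{"gripper":-1,"offset":[0,0,-15],"rotation":[0,0,0]},{"gripper":-1,"offset":[0,0,-45],"rotation":[0,0,0]},{"gripper":-1,"offset":[0,0,-85],"rotation":[0,0,0]},{"gripper":-1,"offset":[0,0,-110],"rotation":[0,0,0]},{"gripper":-1,"offset":[0,0,-115],"rotation":[0,0,0]}]' 45
python3 go.py 475.4 107.6 134 -32.2
```

```text
t: 12.65
tool_pos: [0.6554, 0.1516, 0.0193]
tool_rot: [-3.12, -0.368, -0.003]
contact_force: [-0.3, -0.2, -2.0]
opening: 0.0586
grip_force: 48.6
t: 13.65
tool_pos: [0.6566, 0.1517, 0.1374]
tool_rot: [3.12, 0.368, 0.01]
contact_force: [0.7, -0.9, 0.1]
opening: 0.0854
grip_force: 0.0
offset [-186.    1.    2.] rot [-0.002 -0.006  0.797] t 13.65 q [ 0.12  0.23  1.58 -0.    1.33  1.45] open 85.4 Fg 0.0
```

```bash
python3 -m handwheel '[{"gripper":-1,"offset":[-20,0,0],"rotation":[0,0,0.1]},{"gripper":-1,"offset":[-55,0,1],"rotation":[0,0,0.25]},{"gripper":-1,"offset":[-90,0,2],"rotation":[0,0,0.4]},{"gripper":-1,"offset":[-125,0,2],"rotation":[0,0,0.55]},{"gripper":-1,"offset":[-160,1,2],"rotation":[0,0,0.7]},{"gripper":-1,"offset":[-180,1,2],"rotation":[0,0,0.78]},{"gripper":-1,"offset":[-186,1,2],"rotation":[0,0,0.797]},{"gripper":-1,"offset":[-186,1,2],"rotation":[0,0,0.797]}]' 45
python3 - <<'E'
from h import *
w=ctrl.get_image("wrist");cv2.imwrite("pics/w6.png",w["image"][:,:,::-1])
E
python3 go.py 475.4 107.6 12 -32.2
```

```text
t: 14.65
tool_pos: [0.474, 0.1072, 0.131]
tool_rot: [3.019, -0.87, -0.0]
contact_force: [-1.2, 0.1, -0.6]
opening: 0.0854
grip_force: 0.0
offset [  1.  -1. 119.] rot [-0.    -0.     0.001] t 14.7 q [ 0.07 -0.2   2.03  0.    1.32  2.2 ] open 85.1 Fg 0.0
```

View pics/w6.png

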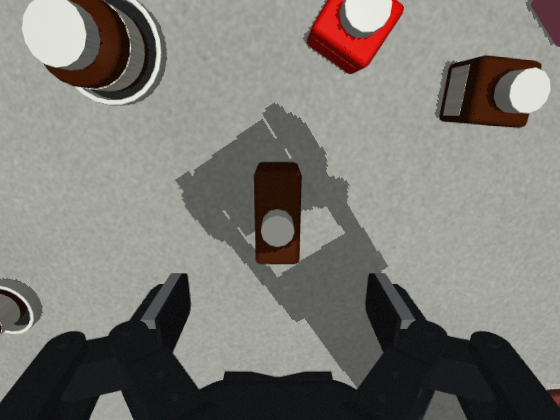

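The oblong bottle is aligned and centred with its cap at (278,228). The jar is standing in its tray at top left.

```bash
python3 -m handwheel '[{"gripper":-1,"offset":[1,0,25],"rotation":[0,0,0]},{"gripper":-1,"offset":[1,0,65],"rotation":[0,0,0]},{"gripper":-1,"offset":[1,0,100],"rotation":[0,0,0]},{"gripper":-1,"offset":[1,0,118],"rotation":[0,0,0]},{"gripper":-1,"offset":[1,0,118],"rotation":[0,0,0]},{"gripper":1,"offset":[1,0,118],"rotation":[0,0,0]},{"gripper":1,"offset":[1,0,118],"rotation":[0,0,0]},{"gripper":1,"offset":[1,0,118],"rotation":[0,0,0]}]' 45
python3 -m handwheel '[{"gripper":1,"offset":[0,0,-8],"rotation":[0,0,0]},{"gripper":1,"offset":[0,0,-25],"rotation":[0,0,0]},{"gripper":1,"offset":[0,0,-50],"rotation":[0,0,0]},{"gripper":1,"offset":[0,0,-75],"rotation":[0,0,0]},{"gripper":1,"offset":[0,0,-98],"rotation":[0,0,0]},{"gripper":1,"offset":[0,0,-110],"rotation":[0,0,0]},{"gripper":1,"offset":[0,0,-110],"rotation":[0,0,0]},{"gripper":1,"offset":[0,0,-110],"rotation":[0,0,0]}]' 45
python3 go.py 551 -415 125 39.8
```

```text
t: 15.7
tool_pos: [0.476, 0.1067, 0.0148]
tool_rot: [-3.018, 0.871, -0.004]
contact_force: [0.3, 0.2, -1.7]
opening: 0.0351
grip_force: 46.0
t: 16.7
tool_pos: [0.4741, 0.1066, 0.1223]
tool_rot: [3.018, -0.871, -0.003]
contact_force: [-0.7, -0.6, -3.7]
opening: 0.0354
grip_force: 46.0
offset [343. 400.  -3.] rot [ 0.     0.002 -1.257] t 16.7 q [ 0.07 -0.19  2.03 -0.    1.3   2.2 ] open 35.4 Fg 46.027613282203674
```

```bash
python3 -m handwheel '[{"gripper":1,"offset":[8,9,0],"rotation":[0,0,-0.04]},{"gripper":1,"offset":[26,30,0],"rotation":[0,0,-0.12]},{"gripper":1,"offset":[50,58,-1],"rotation":[0,0,-0.22]},{"gripper":1,"offset":[78,91,-1],"rotation":[0,0,-0.32]},{"gripper":1,"offset":[106,124,-1],"rotation":[0,0,-0.42]},{"gripper":1,"offset":[132,154,-2],"rotation":[0,0,-0.52]},{"gripper":1,"offset":[156,182,-2],"rotation":[0,0,-0.62]},{"gripper":1,"offset":[180,210,-2],"rotation":[0,0,-0.7]}]' 45
python3 go.py 551 -415 125 39.8
```

```text
t: 17.7
tool_pos: [0.5145, -0.1678, 0.1237]
tool_rot: [-3.132, -0.22, 0.004]
contact_force: [0.5, -0.1, -2.3]
opening: 0.0354
grip_force: 46.1
offset [  2. 250.  -2.] rot [-0.002  0.002 -0.554] t 17.7 q [-0.45 -0.05  1.9   0.    1.29  0.98] open 35.4 Fg 46.135196685791016
```

```bash
python3 -m handwheel '[{"gripper":1,"offset":[0,30,0],"rotation":[0,0,-0.08]},{"gripper":1,"offset":[1,70,-1],"rotation":[0,0,-0.17]},{"gripper":1,"offset":[1,112,-1],"rotation":[0,0,-0.26]},{"gripper":1,"offset":[2,155,-1],"rotation":[0,0,-0.36]},{"gripper":1,"offset":[2,198,-1],"rotation":[0,0,-0.45]},{"gripper":1,"offset":[2,230,-1],"rotation":[0,0,-0.52]},{"gripper":1,"offset":[2,246,-1],"rotation":[0,0,-0.55]},{"gripper":1,"offset":[2,250,-1],"rotation":[0,0,-0.554]}]' 45
python3 go.py 551 -415 19 39.8
python3 - <<'E'
from h import *
w=ctrl.get_image("wrist");cv2.imwrite("pics/w7.png",w["image"][:,:,::-1])
E
```

```text
t: 18.7
tool_pos: [0.5508, -0.4146, 0.1243]
tool_rot: [-2.954, -1.062, 0.002]
contact_force: [0.3, 0.4, -1.1]
opening: 0.0355
grip_force: 46.1
offset [ -0.   1. 105.] rot [-0.003  0.    -0.004] t 18.7 q [-0.75  0.28  1.54  0.    1.32  0.13] open 35.5 Fg 46.09526038169861
```

View pics/w7.png

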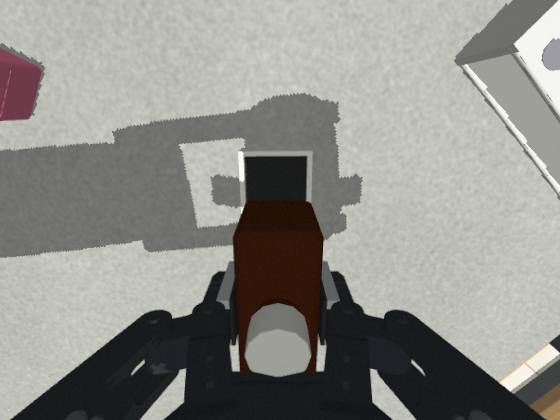

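The tray spans columns 240 to 312, centred and square with the bottle. Lowering.

```bash
python3 -m handwheel '[{"gripper":1,"offset":[0,0,15],"rotation":[0,0,0]},{"gripper":1,"offset":[0,0,45],"rotation":[0,0,0]},{"gripper":1,"offset":[0,0,75],"rotation":[0,0,0]},{"gripper":1,"offset":[0,0,93],"rotation":[0,0,0]},{"gripper":1,"offset":[0,0,100],"rotation":[0,0,0]},{"gripper":1,"offset":[0,0,104],"rotation":[0,0,0]},{"gripper":1,"offset":[0,0,105],"rotation":[0,0,0]},{"gripper":1,"offset":[0,0,105],"rotation":[0,0,0]}]' 45
python3 -m handwheel '[{"gripper":-1,"offset":[0,0,0],"rotation":[0,0,0]},{"gripper":-1,"offset":[0,0,0],"rotation":[0,0,0]},{"gripper":-1,"offset":[0,0,0],"rotation":[0,0,0]},{"gripper":-1,"offset":[0,0,-15],"rotation":[0,0,0]},{"gripper":-1,"offset":[0,0,-45],"rotation":[0,0,0]},{"gripper":-1,"offset":[0,0,-85],"rotation":[0,0,0]},{"gripper":-1,"offset":[0,0,-110],"rotation":[0,0,0]},{"gripper":-1,"offset":[0,0,-115],"rotation":[0,0,0]}]' 45
python3 go.py 470.3 -79 134 54
```

```text
t: 19.75
tool_pos: [0.5521, -0.4148, 0.0224]
tool_rot: [2.954, 1.065, 0.001]
contact_force: [-0.2, -0.8, -2.1]
opening: 0.0352
grip_force: 46.1
t: 20.75
tool_pos: [0.553, -0.4155, 0.1405]
tool_rot: [2.95, 1.063, 0.005]
contact_force: [-0.2, -0.7, 0.1]
opening: 0.0856
grip_force: 0.0
offset [ 151. -312.    5.] rot [ 0.006 -0.    -0.251] t 20.75 q [-0.75  0.27  1.53  0.    1.34  0.13] open 85.6 Fg 0.0
```

```bash
python3 -m handwheel '[{"gripper":-1,"offset":[14,-28,0],"rotation":[0,0,-0.02]},{"gripper":-1,"offset":[38,-78,1],"rotation":[0,0,-0.06]},{"gripper":-1,"offset":[64,-132,2],"rotation":[0,0,-0.1]},{"gripper":-1,"offset":[90,-186,3],"rotation":[0,0,-0.15]},{"gripper":-1,"offset":[116,-240,4],"rotation":[0,0,-0.2]},{"gripper":-1,"offset":[138,-285,5],"rotation":[0,0,-0.24]},{"gripper":-1,"offset":[149,-308,5],"rotation":[0,0,-0.251]},{"gripper":-1,"offset":[151,-312,5],"rotation":[0,0,-0.251]}]' 45
python3 - <<'E'
from h import *
w=ctrl.get_image("wrist");cv2.imwrite("pics/w8.png",w["image"][:,:,::-1])
E
python3 go.py 470.3 -79 11 54
```

```text
t: 21.75
tool_pos: [0.4679, -0.0763, 0.1304]
tool_rot: [-2.797, -1.429, 0.002]
contact_force: [0.5, -1.2, 0.7]
opening: 0.0854
grip_force: 0.0
offset [ -1.   3. 120.] rot [-0.001  0.     0.002] t 21.8 q [-0.32 -0.23  2.05 -0.    1.32  0.31] open 85.2 Fg 0.0
```

View pics/w8.png

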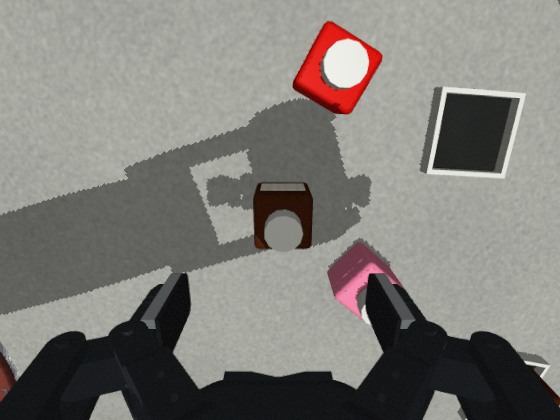

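The brown square cap is at (284,230), about 3 mm to the right, and the pink decoy is clear of the finger. I'll correct by 3 mm and grip.

```bash
python3 -m handwheel '[{"gripper":-1,"offset":[-1,3,25],"rotation":[0,0,0]},{"gripper":-1,"offset":[-1,3,65],"rotation":[0,0,0]},{"gripper":-1,"offset":[-1,3,100],"rotation":[0,0,0]},{"gripper":-1,"offset":[-1,3,119],"rotation":[0,0,0]},{"gripper":-1,"offset":[-1,3,119],"rotation":[0,0,0]},{"gripper":1,"offset":[-1,3,119],"rotation":[0,0,0]},{"gripper":1,"offset":[-1,3,119],"rotation":[0,0,0]},{"gripper":1,"offset":[-1,3,119],"rotation":[0,0,0]}]' 45
python3 -m handwheel '[{"gripper":1,"offset":[0,0,-8],"rotation":[0,0,0]},{"gripper":1,"offset":[0,0,-25],"rotation":[0,0,0]},{"gripper":1,"offset":[0,0,-50],"rotation":[0,0,0]},{"gripper":1,"offset":[0,0,-75],"rotation":[0,0,0]},{"gripper":1,"offset":[0,0,-98],"rotation":[0,0,0]},{"gripper":1,"offset":[0,0,-110],"rotation":[0,0,0]},{"gripper":1,"offset":[0,0,-110],"rotation":[0,0,0]},{"gripper":1,"offset":[0,0,-110],"rotation":[0,0,0]}]' 45
python3 go.py 640.5 -119.5 123 50.6
```

```text
t: 22.8
tool_pos: [0.4719, -0.0807, 0.0137]
tool_rot: [2.797, 1.426, 0.003]
contact_force: [0.5, -0.3, 5.3]
opening: 0.0457
grip_force: 47.8
t: 23.8
tool_pos: [0.47, -0.08, 0.1213]
tool_rot: [-2.798, -1.426, 0.002]
contact_force: [-0.9, 0.8, -3.5]
opening: 0.0452
grip_force: 47.3
offset [ 68. 161.  -2.] rot [-0.002  0.001  0.06 ] t 23.8 q [-0.32 -0.22  2.05  0.    1.3   0.3 ] open 45.2 Fg 47.28185534477234
```

```bash
python3 -m handwheel '[{"gripper":1,"offset":[4,10,0],"rotation":[0,0,0.01]},{"gripper":1,"offset":[14,33,0],"rotation":[0,0,0.02]},{"gripper":1,"offset":[26,62,-1],"rotation":[0,0,0.03]},{"gripper":1,"offset":[39,92,-1],"rotation":[0,0,0.04]},{"gripper":1,"offset":[51,121,-1],"rotation":[0,0,0.05]},{"gripper":1,"offset":[61,144,-1],"rotation":[0,0,0.06]},{"gripper":1,"offset":[66,157,-1],"rotation":[0,0,0.06]},{"gripper":1,"offset":[68,161,-1],"rotation":[0,0,0.06]}]' 45
python3 go.py 640.5 -119.5 18 50.6
python3 - <<'E'
from h import *
w=ctrl.get_image("wrist");cv2.imwrite("pics/w9.png",w["image"][:,:,::-1])
E
```

```text
t: 24.8
tool_pos: [0.6412, -0.12, 0.1224]
tool_rot: [-2.84, -1.342, 0.002]
contact_force: [-0.6, -0.3, -1.8]
opening: 0.0453
grip_force: 47.2
offset [ -0.  -1. 104.] rot [-0.001  0.001 -0.   ] t 24.8 q [-0.3   0.2   1.64 -0.    1.3   0.39] open 45.3 Fg 47.208468317985535
```

View pics/w9.png

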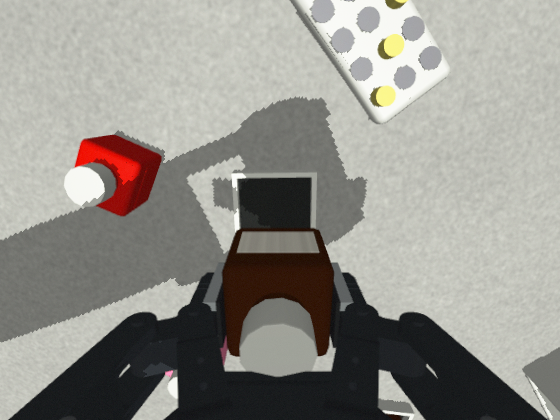

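The square tray spans columns 234 to 316, aligned to about 1 mm, and the cup block is well clear. Lowering.

```bash
python3 -m handwheel '[{"gripper":1,"offset":[0,-1,15],"rotation":[0,0,0]},{"gripper":1,"offset":[0,-1,45],"rotation":[0,0,0]},{"gripper":1,"offset":[0,-1,75],"rotation":[0,0,0]},{"gripper":1,"offset":[0,-1,92],"rotation":[0,0,0]},{"gripper":1,"offset":[0,-1,99],"rotation":[0,0,0]},{"gripper":1,"offset":[0,-1,103],"rotation":[0,0,0]},{"gripper":1,"offset":[0,-1,105],"rotation":[0,0,0]},{"gripper":1,"offset":[0,-1,105],"rotation":[0,0,0]}]' 45
python3 -m handwheel '[{"gripper":-1,"offset":[0,0,0],"rotation":[0,0,0]},{"gripper":-1,"offset":[0,0,0],"rotation":[0,0,0]},{"gripper":-1,"offset":[0,0,0],"rotation":[0,0,0]},{"gripper":-1,"offset":[0,0,-15],"rotation":[0,0,0]},{"gripper":-1,"offset":[0,0,-45],"rotation":[0,0,0]},{"gripper":-1,"offset":[0,0,-85],"rotation":[0,0,0]},{"gripper":-1,"offset":[0,0,-110],"rotation":[0,0,0]},{"gripper":-1,"offset":[0,0,-115],"rotation":[0,0,0]}]' 45
python3 go.py 400 -450 250 13.5
```

```text
t: 25.85
tool_pos: [0.6407, -0.1194, 0.0191]
tool_rot: [2.84, 1.342, 0.002]
contact_force: [-0.7, -0.8, -1.3]
opening: 0.0454
grip_force: 47.2
t: 26.85
tool_pos: [0.642, -0.1197, 0.1373]
tool_rot: [2.837, 1.34, 0.007]
contact_force: [0.1, -0.4, 0.5]
opening: 0.0853
grip_force: 0.0
offset [-409.   23. -114.] rot [ 0.005 -0.004  0.647] t 26.85 q [-0.3   0.18  1.63  0.    1.32  0.39] open 85.3 Fg 0.0
```

Clear the view, then check all four seats from the top and scene cameras.

```bash
python3 -m handwheel '[{"gripper":-1,"offset":[-20,0,-20],"rotation":[0,0,0]},{"gripper":-1,"offset":[-60,3,-40],"rotation":[0,0,0]},{"gripper":-1,"offset":[-110,6,-60],"rotation":[0,0,0]},{"gripper":-1,"offset":[-160,9,-80],"rotation":[0,0,0]},{"gripper":-1,"offset":[-210,12,-100],"rotation":[0,0,0]},{"gripper":-1,"offset":[-260,15,-110],"rotation":[0,0,0]},{"gripper":-1,"offset":[-310,18,-114],"rotation":[0,0,0]},{"gripper":-1,"offset":[-350,20,-114],"rotation":[0,0,0]}]' 45
python3 - <<'E'
from h import *
d=ctrl.get_image("top");im=d["image"];H=cv2.cvtColor(im,cv2.COLOR_RGB2HSV);V=H[...,2];e=ctrl.get_image("scene")["image"]
T={"jar":(655.5,150.5),"vial":(533.4,407),"square":(640.5,-119.5),"oblong":(551,-415)}
S={"jar":(244,193),"vial":(153,225),"square":(333,207),"oblong":(431,246)}
for n,s in S.items():
    m=(V>150)&(H[...,1]<60);m[:s[1]-12]=0;m[s[1]+12:]=0;m[:,:s[0]-12]=0;m[:,s[0]+12:]=0
    if n=="vial": m[:s[1]-7]=0;m[s[1]+7:]=0;m[:,:s[0]-7]=0;m[:,s[0]+7:]=0
    c,z,_=rect(ground(d,blob(m,s),.074));print(n,c,z,"err",np.round(c-T[n],1))
r=lambda i,f:cv2.resize(i,None,fx=f,fy=f,interpolation=cv2.INTER_CUBIC)
cv2.imwrite("pics/end.png",np.vstack([r(im[130:290,120:480],2.2)[:,:790],r(e[100:320,100:500],1.1)[:,:440].__class__ and cv2.copyMakeBorder(r(e[110:310,100:500],1.2),0,0,0,310,cv2.BORDER_CONSTANT)])[:,:,::-1])
E
```

```text
t: 27.85
tool_pos: [0.4319, -0.4035, 0.2469]
tool_rot: [-2.841, -1.341, 0.0]
contact_force: [0.1, -0.4, -0.1]
opening: 0.0851
grip_force: 0.0
jar [652.6 151.7] [36.  34.5] err [-2.9  1.2]
vial [533.6 402.8] [17.8 11.4] err [ 0.2 -4.2]
square [ 640.8 -119.1] [23.5 23.1] err [0.3 0.4]
oblong [ 552.4 -415.8] [19.5 21. ] err [ 1.4 -0.8]
```

View pics/end.png

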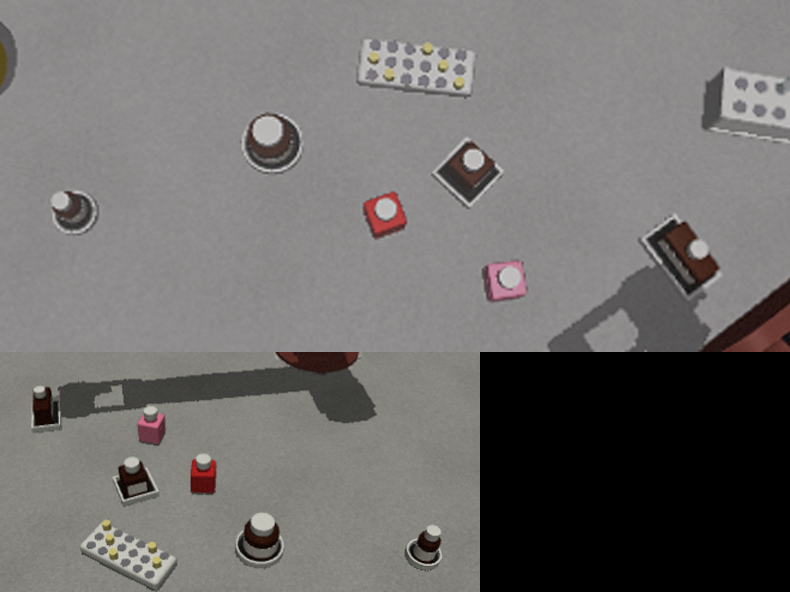

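All four bottles stand in their trays, and the cup block and decoys have not moved. The vial reading was clipped by my window, so I'll check its cap across both views.

```bash
python3 - <<'E'
from h import *
for n,roi in(("top",(138,212,166,240)),("scene",(440,235,485,290))):
    d=ctrl.get_image(n);im=d["image"];H=cv2.cvtColor(im,cv2.COLOR_RGB2HSV);x0,y0,x1,y1=roi
    m=np.zeros(H.shape[:2],np.uint8);m[y0:y1,x0:x1]=((H[...,2]>150)&(H[...,1]<60))[y0:y1,x0:x1]
    cs=cv2.findContours(m,cv2.RETR_EXTERNAL,cv2.CHAIN_APPROX_NONE)[0]
    for c in cs:
        if cv2.contourArea(c)>15: print(n,cv2.boundingRect(c),*[np.round(rect(ground(d,c,z))[0]) for z in(.063,.074)],rect(ground(d,c,.074))[1])
E
```

```text
top (143, 217, 8, 8) [536. 411.] [534. 407.] [20.7 20. ]
scene (456, 254, 12, 9) [522. 406.] [533. 406.] [21.8 21.2]
```

Both views put the vial cap at about (533.5, 406.5) at 74 mm height, so it is seated and centred. Handing in.

```bash
python3 -c "from station import ctrl; print(ctrl.finish_job())"
```

```text
the job is handed in; nothing more can be done
None
```

All four brown bottles are upright in their own trays, about 3 mm or less from centre by the cameras; the cup block was not touched, and I handed the job in at about 28 s with no verdict returned.

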